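# Set the stop key in the hidden notch of the index rail

## Robot

A 6-joint arm with a two-finger parallel gripper is mounted at the origin on a cart in front of the work surface, level with it; the furniture and walls round the work are solid. World frame = base frame: x ahead of the robot, y to its left, z up, the work surface at z = 0. Lengths are in m, angles in rad, forces in N, time in s.
With the tool pointing down it reaches from about 0.25 to 0.85 m from the base axis. Payload 12.5 kg.
Tool frame: the origin (TCP) lies at the very end of the fingers, on their centre line; the grasp point (between the pads) lies 19 mm behind it; x points along the fingers, z is the direction in which the jaws open and shut, and the axes are right-handed (so a half turn about x gives the same grasp; the last joint's range is limited). The gripper opens to 93 mm and grips with 3 to 60 N. Pads are 15 mm wide; open, the fingers measure 128 mm over their backs; the gripper's body (75 mm by 188 mm) begins 65 mm behind the grasp point.
Start: joints at [1.036, 0.351, 1.652, -0, 1.139, -0.085], TCP at [0.239, 0.495, 0.219] pointing down, gripper open.
Joint ranges: [-2.75, 2.75], [-0.79, 2.1], [0.01, 2.65], [-1.57, 4.71], [0.07, 3.14], [-2.87, 2.87]. Speed limits (rad/s): [2.22, 2.22, 2.79, 3.14, 3.14, 3.14].

## Interface

Orientations are given as a unit quaternion [w, x, y, z].
In Python, from workcell import r gives the robot as it stands.
- The arm moves only by the tool move_arm, never from a script. Its argument "targets" is a list of rows, each an object of numbers: "jaw": the finger opening in cm, from 0 to 9.3; "dx", "dy", "dz": the shift along the tool's x, y, z in cm; "roll": the turn about the tool's x in degrees. A call has 1 to 8 rows; each row shifts and turns the commanded pose from where the row before left it, along the tool's axes as they then stand; what a row does not reach is not made up. A row lasts 1/8 s, in which the tool goes at most 62.5 mm and 10.7 degrees, less where a joint would pass 70% of its speed; a pose out of reach is approached as far as the arm can. A call with a gripper value outside its range is refused whole. The fingers move at their own pace and stop on an object; the grip force is fixed at half the most. Time passes only in rows, so rows that do not move let the fingers close. It gives the time, the measured TCP pose, the force and the opening at its end, in the units of the state.
- r.sense(): the state, without advancing time (a new reading comes with each control period).
- r.capture(name): name is "side" or "top"; returns a dict with "image" (480x640x3 uint8, blue, green, red), "intrinsics" (3x3 intrinsics, pixels), "rvec" (rotation vector, rad) and "tvec" (3), from world to camera coordinates, as OpenCV has them. Camera axes: x right, y down, z forward; pixel columns grow to the right and rows downward; lengths in m; the calibration is good to about 2 mm. A picture is of the moment at which its call begins. There is no depth.
- r.close_job(): hands the job in, once; it reports no verdict.
The state is a dict: "clock": time; "joint_pos": joint angles; "qd": joint speeds; "joint_torque": joint torques, N m; "position": TCP position; "ee_rot": TCP orientation; "contact_force": force on the tool from outside, world axes, zero at the start; "wrist_torque": the same for the moment, N m; "opening": opening from 0.0 (shut) to 1.0 (fully open).
Only numpy, scipy, OpenCV 4.12 (cv2) and the standard library are available. Lean on these libraries where they do the work, as an engineer would, in place of code of your own. Each camera call takes 0.05 s, during which the arm holds its last target.

## Task

Take the stop key out of its stand, lower its foot into the open pocket at the end of the grey-painted index rail and slide it along the slot under the covers until the foot drops into the notch hidden in the track. Stop there: the rail is not bolted down and must stay where it stands. See that the key has gone all the way down and leave it standing upright in the notch.

Things in the scene. Friction and masses are not known exactly. Their poses are not given: they have to be found in the camera images.
- key: the stop key, 0.18 kg, upright, 88 mm tall: black grip block (16 mm along x, 20 along y, 46 to 88 mm above the origin), round steel collar below it (26 mm wide, 42 to 46 mm), blade shank (6 mm along x, 12 along y) and flat T foot (30 mm along x, 18 along y, 7 high). Origin: centre of the foot's underside, z up; a half turn about z makes no difference
- stand: the key's fixed dark steel stand, 62 mm along x, 52 along y, 20 high, with a pocket 35 x 23 mm in its top (long side along x, floor 5 mm above the table) in which the key's foot stands at the start. Origin: centre of its underside
- rail: the grey-painted index rail, 50 mm along x, 234 along y, 41 high. Origin: centre of its underside, z up. It stands loose, about 2.5 kg: a sideways push of about 13 N or more shifts it. Between solid end blocks a channel 34 mm wide along x runs from y = +80 to -80 mm. In it the foot rides, long side along x, on two steel ledges 13 mm above the table
- pocket (a point): middle of the rail's loading pocket (rail y = +63 mm), open from above, 34 mm along y and x; its sides above 18 mm flare out to 44 mm across x at 33 mm, so they guide the foot in. At ledge height, 13 mm above the table; axes as the rail's. From here the key is dragged towards the rail's -y
- slot (a point): middle of the slot between the two covers, on their top, 41 mm above the table (rail y = -17 mm); axes as the rail's. The slot is 11 mm wide, 126 mm long along y and open to the pocket at its +y end; the covers are 18 mm thick, undersides 23 mm above the table; the shank passes through the slot
- track (a point): a point on the rail's centre line under the covers, rail y = -10 mm, at ledge height. NOT the notch: the one notch in both ledges has its middle anywhere within 30 mm along y of this point, new every time, unseen. It is 22 mm long along y, square-ended, 7 mm deep: the 18 mm foot, if pressed lightly down, drops in with 4 mm play and then cannot go on
Things that resemble listed ones, but are neither listed nor needed, are in the scene too. What is shaped like the key but yellow is not meant.

How it is judged:
By the outcome, as a careful person would: the job done as asked, in the order asked, and still so for the second after the job is handed in, with the robot touching nothing.
It also fails if it takes over 67 s, if anything falls off the work surface, if the arm or the gripper's body presses on something with over 40 N, if the wrist force passes 120 N, or if a joint passes its speed limit or range.

## Working session

There is one attempt and no reset: what is moved stays moved. The work goes in short steps, Python scripts to look and compute and a tool call to move; the robot and the scene stay as the last step left them, time stands still between calls to the robot, and variables do not carry over. Pictures are saved under pics/ and viewed, and the job is handed in when it is done.

Besides the shell and the picture viewer there is one more tool, called after ">>>" as name(argument=value, ...), one argument or row to a line, values as JSON. move_arm: Moves the arm, as the interface text tells. Its arguments: {"type":"object","properties":{"targets":{"type":"array","items":{"type":"object","properties":{"jaw":{"type":"number"},"dx":{"type":"number"},"dy":{"type":"number"},"dz":{"type":"number"},"roll":{"type":"number"}}}}},"required":["targets"]}

```bash
ls; mkdir -p pics; cat > h.py <<'E'
import numpy as np, cv2
from workcell import r
def cap(n,fn=None):
    c=r.capture(n)
    if fn: cv2.imwrite('pics/'+fn,c['image'])
    return c
def cam(c):
    R,_=cv2.Rodrigues(np.array(c['rvec'],float)); t=np.array(c['tvec'],float).ravel()
    return np.array(c['intrinsics'],float),R,t
def ray(c,px):
    K,R,t=cam(c); d=R.T@np.linalg.solve(K,[px[0],px[1],1.]); return -R.T@t,d
def onz(c,px,z):
    o,d=ray(c,px); return o+d*(z-o[2])/d[2]
def proj(c,p):
    return cv2.projectPoints(np.array(p,float).reshape(-1,1,3),np.array(c['rvec'],float),np.array(c['tvec'],float),np.array(c['intrinsics'],float),None)[0].reshape(-1,2)
E
python3 - <<'E'
from h import *
for n in('top','side'):
    c=cap(n,n+'0.png'); print(n,ray(c,(320,240)),c['intrinsics'][0][0])
print(r.sense())
E
```

```text
pics
top (array([ 0.43557252, -0.31106863,  0.91044834]), array([ 0.19632491, -0.02176542, -0.98050077])) 501.20268425261094
side (array([ 0.53926363, -1.06736427,  0.42317404]), array([ 0.05886545,  0.89643884, -0.43926417])) 509.40991837668884
{'clock': 0.1, 'joint_pos': array([ 1.03638343e+00,  3.51200693e-01,  1.65236785e+00,  4.23227038e-06,
        1.13910876e+00, -8.46166060e-02]), 'qd': array([-0.00182719, -0.00120169, -0.00106244,  0.00081227, -0.00119198,
       -0.00033248]), 'joint_torque': array([ 1.66849881e-03, -4.98024130e+01, -2.85712588e+01,  7.00126053e-02,
        2.38575437e-02, -9.93003277e-05]), 'position': array([0.23895162, 0.49502725, 0.21814228]), 'ee_rot': array([ 0.5985707 , -0.37607877,  0.59925369,  0.37572982]), 'contact_force': array([-0.43450888,  0.50801698, -0.07750321]), 'wrist_torque': array([-0.00723986,  0.01028617, -0.02256557]), 'opening': 0.9960003364327322}
```

View pics/top0.png

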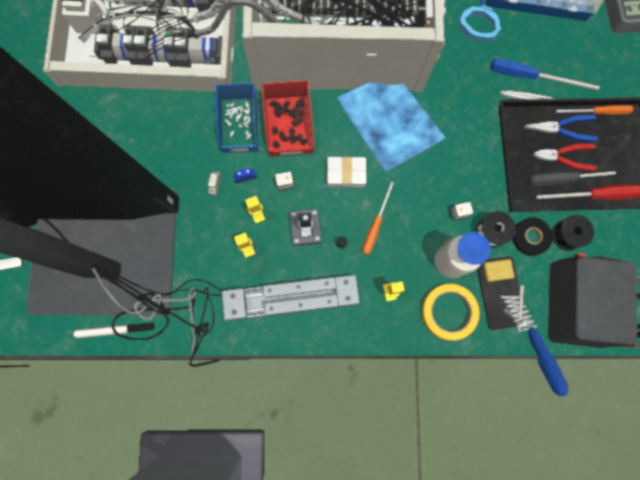

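View pics/side0.png

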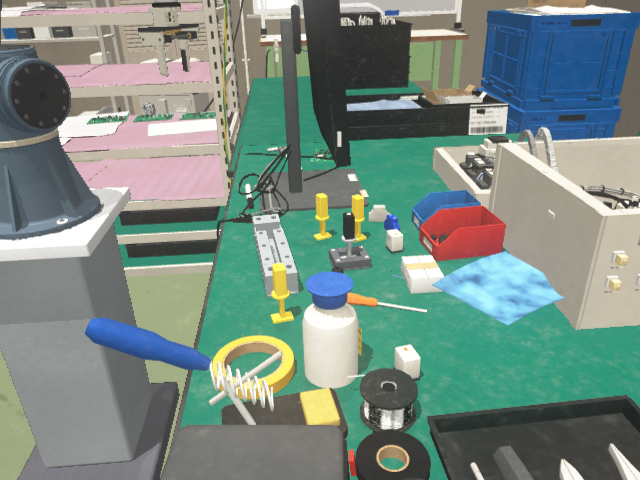

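The top view shows the dark stand with the key near (305,226) and the grey rail from (222,305) to (358,288). Its loading pocket seems to be at the left end, about (255,300). Yellow decoys are at (255,208), (245,244) and (393,290), and a monitor fills the left. I'll zoom in.

```bash
python3 - <<'E'
from h import *
t=cv2.imread('pics/top0.png'); s=cv2.imread('pics/side0.png')
a=cv2.resize(t[200:330,210:370],None,fx=5,fy=4.6,interpolation=cv2.INTER_CUBIC); a=cv2.resize(t[200:320,210:370],(800,600),interpolation=cv2.INTER_CUBIC)
cv2.imwrite('pics/topz.png',a)
cv2.imwrite('pics/sidez.png',cv2.resize(s[180:300,235:395],(800,600),interpolation=cv2.INTER_CUBIC))
ct=r.capture('top'); cs=r.capture('side')
for n,c in(('t',ct),('s',cs)): print(n,proj(c,[[0,0,0],[0.239,0.495,0.219],[.3,0,0],[.5,0,0]]).round(0).tolist())
print(onz(ct,(305,226),.02),onz(ct,(222,305),.041),onz(ct,(358,288),.041), onz(ct,(175,205),0.),onz(ct,(175,205),.3))
E
```

```text
t [[113.0, 615.0], [-346.0, 501.0], [127.0, 420.0], [135.0, 303.0]]
s [[40.0, 215.0], [176.0, 73.0], [180.0, 207.0], [270.0, 203.0]]
[ 0.63963937 -0.30347062  0.02      ] [ 0.49460631 -0.16233685  0.041     ] [ 0.52483216 -0.39684189  0.041     ] [ 0.68222106 -0.06157712  0.        ] [ 0.6009484  -0.14378656  0.3       ]
```

View pics/topz.png

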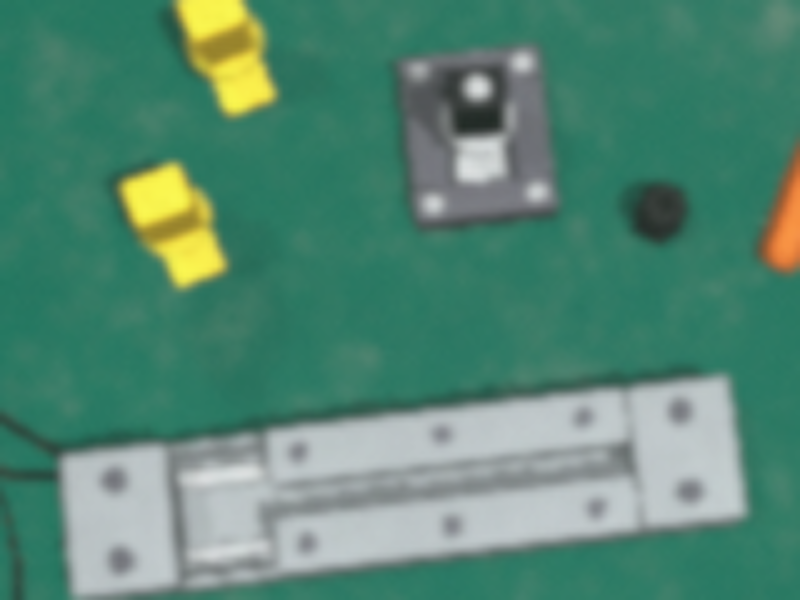

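View pics/sidez.png

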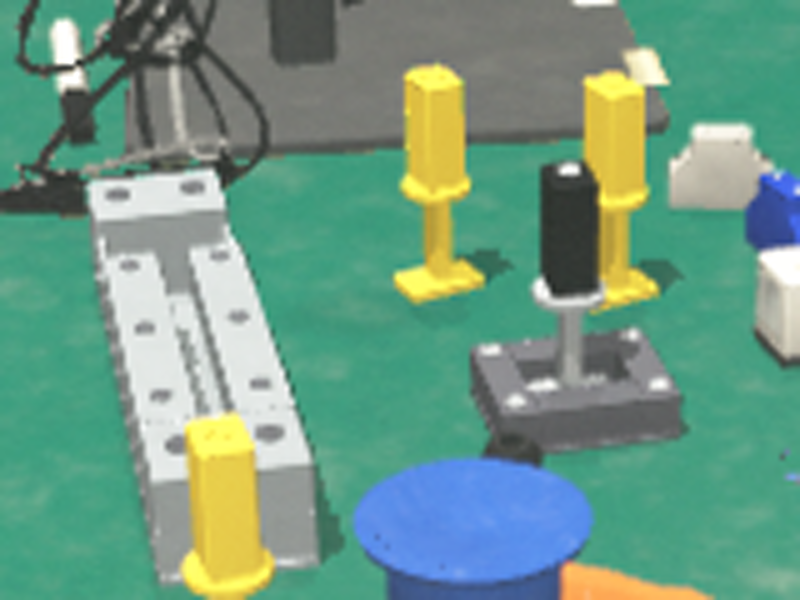

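```bash
python3 - <<'E'
from h import *
t=cv2.imread('pics/top0.png'); s=cv2.imread('pics/side0.png')
cv2.imwrite('pics/topm.png',cv2.resize(t[30:330,0:240],(640,800))[:600*2] if 0 else cv2.resize(t[30:330,0:240],(480,600)))
cv2.imwrite('pics/sidem.png',cv2.resize(s[0:240,200:440],(600,600)))
E
```

```text
(no output)
```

View pics/topm.png

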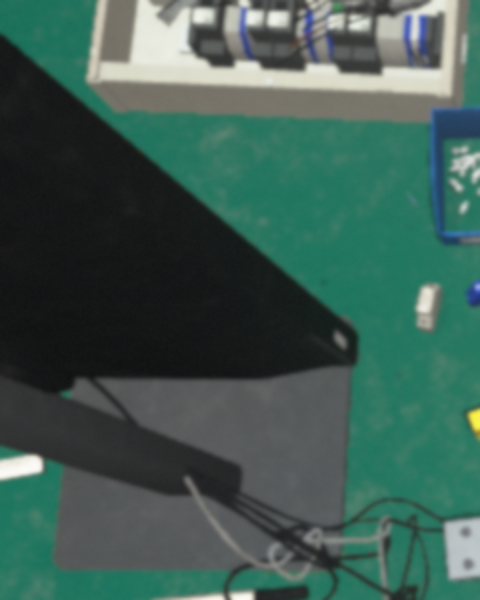

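View pics/sidem.png

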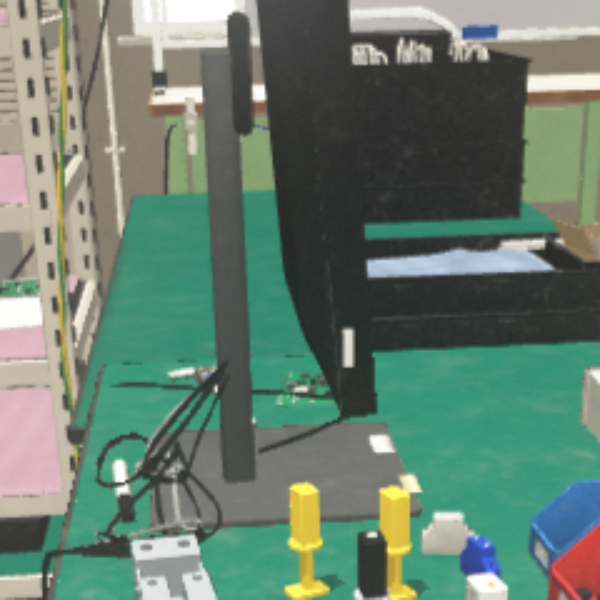

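```bash
cat >> h.py <<'E'
def tri(ct,pt,cs,ps):
    o1,d1=ray(ct,pt);o2,d2=ray(cs,ps)
    A=np.c_[d1,-d2]; k=np.linalg.lstsq(A,o2-o1,rcond=None)[0]
    a=o1+k[0]*d1;b=o2+k[1]*d2
    return (a+b)/2, np.linalg.norm(a-b)
E
python3 - <<'E'
from h import *
ct=r.capture('top'); cs=r.capture('side')
print('screen',tri(ct,(177,210),cs,(350,166)),tri(ct,(170,213),cs,(338,166)))
print('polebase',tri(ct,(118,272),cs,(295,192)), onz(ct,(93,276),0),onz(ct,(120,265),0))
p=onz(ct,(110,270),0)
o,d=ray(cs,(287,21)); print('poletop',o+d*(p[1]-o[1])/d[1])
# features of rail at zoom
Z=lambda u,v:(210+(u+.5)/5-.5,200+(v+.5)/5-.5)
for k,(u,v),z in [('TL',(60,452),.041),('TR',(728,376),.041),('BR',(748,518),.041),('sl R',(632,460),.041),('sl L',(272,500),.041),('cover L top',(265,433),.041),('coverL bot',(278,570),.041),('blockR top',(628,386),.041),('blockR bot',(642,530),.041),('st TL',(398,62),.02),('st TR',(538,46),.02),('st BL',(415,228),.02),('st BR',(556,210),.02),('grip top',(478,70),.088)]:
    print(k,onz(ct,Z(u,v),z).round(4))
E
```

```text
screen (array([ 0.65678672, -0.09373124,  0.10436613]), np.float64(0.021873676658196523)) (array([ 0.64254665, -0.08257711,  0.10392811]), np.float64(0.0040957169854277135))
polebase (array([0.55595101, 0.02961671, 0.01109869]), np.float64(0.0023778960744699727)) [0.54873137 0.07763464 0.        ] [0.56902181 0.03107627 0.        ]
poletop [0.5585389  0.04825208 0.369541  ]
TL [ 0.5204 -0.1607  0.041 ]
TR [ 0.548  -0.3922  0.041 ]
BR [ 0.4984 -0.3986  0.041 ]
sl R [ 0.5184 -0.3584  0.041 ]
sl L [ 0.5041 -0.234   0.041 ]
cover L top [ 0.5273 -0.2311  0.041 ]
coverL bot [ 0.4801 -0.2366  0.041 ]
blockR top [ 0.5443 -0.3571  0.041 ]
blockR bot [ 0.4942 -0.3618  0.041 ]
st TL [ 0.6656 -0.2744  0.02  ]
st TR [ 0.6721 -0.3256  0.02  ]
st BL [ 0.6039 -0.2814  0.02  ]
st BR [ 0.6109 -0.3323  0.02  ]
grip top [ 0.6455 -0.3042  0.088 ]
```

```bash
cat >> h.py <<'E'
from scipy.spatial.transform import Rotation as Ro
def tool(s=None):
    s=s or r.sense(); q=s['ee_rot']; return np.array(s['position']),Ro.from_quat([q[1],q[2],q[3],q[0]]).as_matrix()
TH=np.radians(6.9)
RX=np.array([np.cos(TH),np.sin(TH),0]);RY=np.array([-np.sin(TH),np.cos(TH),0])
RC=np.array([.5094,-.2797,0])
def show():
    s=r.sense();p,M=tool(s); print('t',round(s['clock'],2),'p',p.round(4),'F',np.array(s['contact_force']).round(2),'open',round(s['opening'],3),'j',np.array(s['joint_pos']).round(2)); print(M.round(4)); return p,M
E
python3 - <<'E'
from h import *
p,M=show()
for th in (TH,TH+np.pi):
    y=np.array([-np.sin(th),np.cos(th),0]) # desired tool z
    v=M.T@y; print('roll to put tool z on rail y', np.degrees(np.arctan2(-v[1],v[2])))
E
```

```text
t 0.3 p [0.239  0.4952 0.2184] F [-0.11 -0.4   0.16] open 0.999 j [ 1.04  0.35  1.65  0.    1.14 -0.08]
[[-2.000e-04 -9.005e-01  4.348e-01]
 [-4.000e-04  4.348e-01  9.005e-01]
 [-1.000e+00  0.000e+00 -5.000e-04]]
roll to put tool z on rail y -32.67262841774523
roll to put tool z on rail y 147.32737158225478
```

>>> move_arm(
  targets=[
    {"roll": -8.2,"jaw": 5},
    {"roll": -8.2,"jaw": 5},
    {"roll": -8.2,"jaw": 5},
    {"roll": -8.1,"jaw": 5},
    {"dz": -4,"jaw": 5},
    {"dz": -4,"jaw": 5},
  ],
)

```text
schema error: expected keys jaw, dx, dy, dz, roll
```

```bash
python3 - <<'E'
from h import *
show()
E
```

```text
t 0.3 p [0.239  0.4952 0.2184] F [-0.11 -0.4   0.16] open 0.999 j [ 1.04  0.35  1.65  0.    1.14 -0.08]
[[-2.000e-04 -9.005e-01  4.348e-01]
 [-4.000e-04  4.348e-01  9.005e-01]
 [-1.000e+00  0.000e+00 -5.000e-04]]
```

All keys are required in every row.

>>> move_arm(
  targets=[
    {"jaw": 5,"dx": 0,"dy": 0,"dz": 0,"roll": -8.2},
    {"jaw": 5,"dx": 0,"dy": 0,"dz": 0,"roll": -8.2},
    {"jaw": 5,"dx": 0,"dy": 0,"dz": 0,"roll": -8.2},
    {"jaw": 5,"dx": 0,"dy": 0,"dz": 0,"roll": -8.1},
    {"jaw": 5,"dx": 0,"dy": 0,"dz": -4,"roll": 0},
    {"jaw": 5,"dx": 0,"dy": 0,"dz": -4,"roll": 0},
  ],
)

```text
clock: 1.05
position: [0.2486, 0.4149, 0.2184]
ee_rot: [-0.469, 0.53, -0.469, -0.529]
contact_force: [0.7, -0.2, -0.1]
opening: 0.539
```

```bash
python3 - <<'E'
from h import *
show()
E
```

```text
t 1.05 p [0.2486 0.4149 0.2184] F [ 0.69 -0.16 -0.12] open 0.539 j [ 0.93  0.23  1.82 -0.    1.09 -0.76]
[[-1.000e-04 -9.926e-01 -1.214e-01]
 [-3.000e-04 -1.214e-01  9.926e-01]
 [-1.000e+00  2.000e-04 -3.000e-04]]
```

>>> move_arm(
  targets=[
    {"jaw": 5,"dx": 0,"dy": -0.3,"dz": -5,"roll": 0},
    {"jaw": 5,"dx": 0,"dy": -0.3,"dz": -5,"roll": 0},
    {"jaw": 5,"dx": 0,"dy": -0.3,"dz": -5,"roll": 0},
    {"jaw": 5,"dx": 0,"dy": -0.3,"dz": -5,"roll": 0},
    {"jaw": 5,"dx": 0,"dy": -0.3,"dz": -5,"roll": 0},
    {"jaw": 5,"dx": 0,"dy": -0.3,"dz": -5,"roll": 0},
    {"jaw": 5,"dx": 0,"dy": -0.3,"dz": -5,"roll": 0},
    {"jaw": 5,"dx": 0,"dy": -0.3,"dz": -5,"roll": 0},
  ],
)

```text
clock: 2.05
position: [0.3209, 0.0201, 0.2189]
ee_rot: [-0.469, 0.53, -0.469, -0.529]
contact_force: [1.0, 0.6, 0.1]
opening: 0.539
```

```bash
python3 - <<'E'
from h import *
p,M=show()
print('to above stand tool cm',(M.T@(np.array([.638,-.303,.20])-p)*100).round(2))
E
```

```text
t 2.05 p [0.3209 0.0201 0.2189] F [0.97 0.57 0.06] open 0.539 j [-0.08 -0.09  2.17  0.    1.06 -1.77]
[[ 1.000e-03 -9.927e-01 -1.207e-01]
 [-0.000e+00 -1.207e-01  9.927e-01]
 [-1.000e+00 -1.000e-03 -2.000e-04]]
to above stand tool cm [  1.92 -27.58 -35.9 ]
```

>>> move_arm(
  targets=[
    {"jaw": 5,"dx": 0,"dy": 0,"dz": -5,"roll": 0},
    {"jaw": 5,"dx": 0,"dy": -1,"dz": -5,"roll": 0},
    {"jaw": 5,"dx": 0,"dy": -3,"dz": -5,"roll": 0},
    {"jaw": 5,"dx": 0,"dy": -4,"dz": -4,"roll": 0},
    {"jaw": 5,"dx": 0,"dy": -4,"dz": -4,"roll": 0},
  ],
)

```text
clock: 2.68
position: [0.4689, -0.1937, 0.2186]
ee_rot: [-0.469, 0.529, -0.469, -0.529]
contact_force: [-0.5, -0.3, -0.5]
opening: 0.54
```

```bash
python3 - <<'E'
from h import *
p,M=show()
t=cv2.imread('pics/top0.png'); s=cv2.imread('pics/side0.png')
cv2.imwrite('pics/keyt.png',cv2.resize(t[202:252,280:330],(600,600),interpolation=cv2.INTER_CUBIC))
cv2.imwrite('pics/keys.png',cv2.resize(s[205:275,325:375],(430,600),interpolation=cv2.INTER_CUBIC))
E
```

```text
t 2.67 p [ 0.4689 -0.1937  0.2186] F [-0.51 -0.26 -0.46] open 0.54 j [-0.48  0.27  1.76  0.    1.11 -2.17]
[[ 2.000e-04 -9.928e-01 -1.198e-01]
 [-1.000e-04 -1.198e-01  9.928e-01]
 [-1.000e+00 -2.000e-04 -1.000e-04]]
```

View pics/keyt.png

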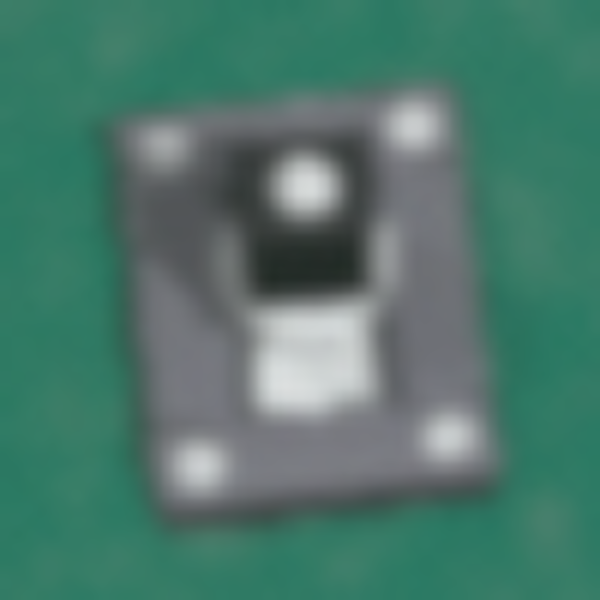

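View pics/keys.png

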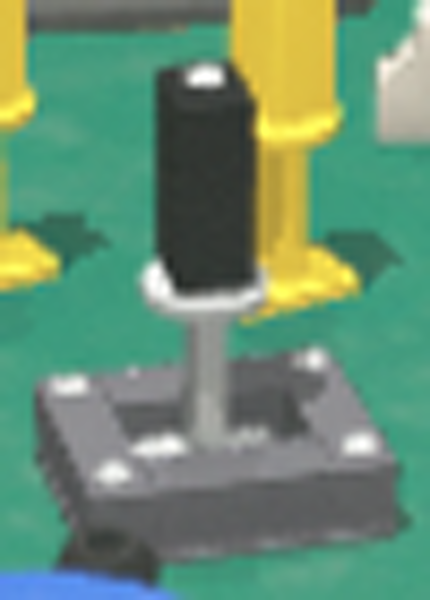

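```bash
python3 - <<'E'
from h import *
p,M=tool()
ct=r.capture('top'); cs=r.capture('side')
Z=lambda u,v:(280+(u+.5)/12-.5,202+(v+.5)/12-.5)
pt=Z(306,186); ps=(325+(206+.5)/8.6-.5,205+(77.5)/8.571-.5)
print('dot',onz(ct,pt,.093),tri(ct,pt,cs,ps))
q=[onz(ct,Z(*a),.02) for a in((162,147),(413,126),(447,437),(199,466))]
print(np.array(q).round(4),np.mean(q,0)); d=q[0]-q[1]+q[3]-q[2]; e=q[1]-q[2]+q[0]-q[3]
print(np.degrees([np.arctan2(-d[0],d[1]),np.arctan2(e[1],e[0])]))
cs=cap('side','side1.png'); ct=cap('top','top1.png'); print('tcp proj',proj(ct,[p]),proj(cs,[p]))
E
```

```text
dot [ 0.63829571 -0.30404067  0.093     ] (array([ 0.63765678, -0.30404759,  0.09442186]), np.float64(0.0005559119998112183))
[[ 0.6623 -0.2815  0.02  ]
 [ 0.666  -0.3196  0.02  ]
 [ 0.6176 -0.325   0.02  ]
 [ 0.6129 -0.2876  0.02  ]] [ 0.63967877 -0.30344008  0.02      ]
[6.33414764 6.72944061]
tcp proj [[222.36527094 315.05198274]] [[241.97692684 126.45201014]]
```

View pics/top1.png

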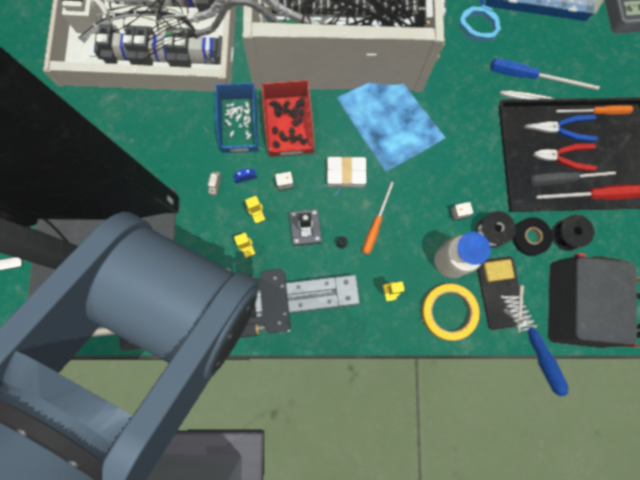

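View pics/side1.png

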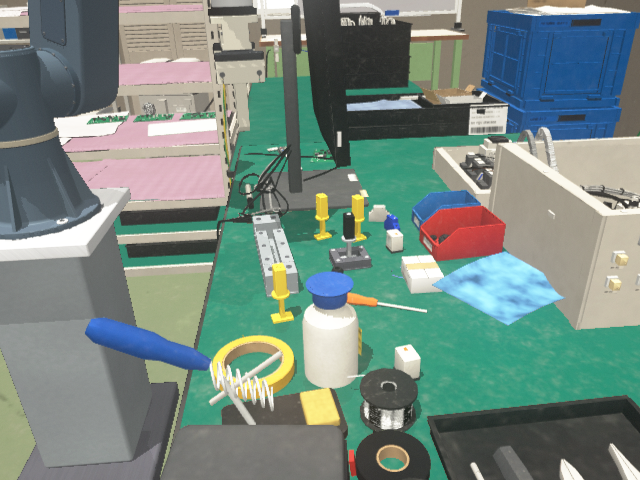

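>>> move_arm(
  targets=[
    {"jaw": 5,"dx": 0,"dy": -4,"dz": -3.3,"roll": 0},
    {"jaw": 5,"dx": 0,"dy": -4,"dz": -3.3,"roll": 0},
    {"jaw": 5,"dx": 0,"dy": -4,"dz": -3.3,"roll": 0},
    {"jaw": 5,"dx": 0,"dy": -3.5,"dz": -3.1,"roll": 0},
    {"jaw": 5,"dx": 4,"dy": 0,"dz": 0,"roll": 0},
    {"jaw": 5,"dx": 4,"dy": 0,"dz": 0,"roll": 0},
    {"jaw": 5,"dx": 1,"dy": 0,"dz": 0,"roll": 0},
    {"jaw": 5,"dx": 0,"dy": 0,"dz": 0,"roll": 0},
  ],
)

```text
clock: 3.88
position: [0.6372, -0.3022, 0.1296]
ee_rot: [-0.469, 0.529, -0.469, -0.529]
contact_force: [-0.3, -0.6, 0.8]
opening: 0.54
```

```bash
python3 - <<'E'
from h import *
p,M=show()
print('rem cm',(M.T@(np.array([.638,-.304,.056])-p)*100).round(2))
cs=cap('side','side2.png'); ct=cap('top','top2.png')
s=cs['image'];t=ct['image']
a=cv2.resize(t[170:290,230:390],(800,600),interpolation=cv2.INTER_CUBIC)
b=cv2.resize(s[150:290,290:410],(600,700),interpolation=cv2.INTER_CUBIC)[:600]
cv2.imwrite('pics/t2.png',a);cv2.imwrite('pics/s2.png',b)
E
```

```text
t 3.88 p [ 0.6372 -0.3022  0.1296] F [-0.25 -0.61  0.76] open 0.54 j [-0.51  0.72  1.28 -0.    1.15 -2.2 ]
[[ 2.000e-04 -9.927e-01 -1.209e-01]
 [-1.000e-04 -1.209e-01  9.927e-01]
 [-1.000e+00 -2.000e-04 -1.000e-04]]
rem cm [ 7.36 -0.06 -0.19]
```

View pics/t2.png

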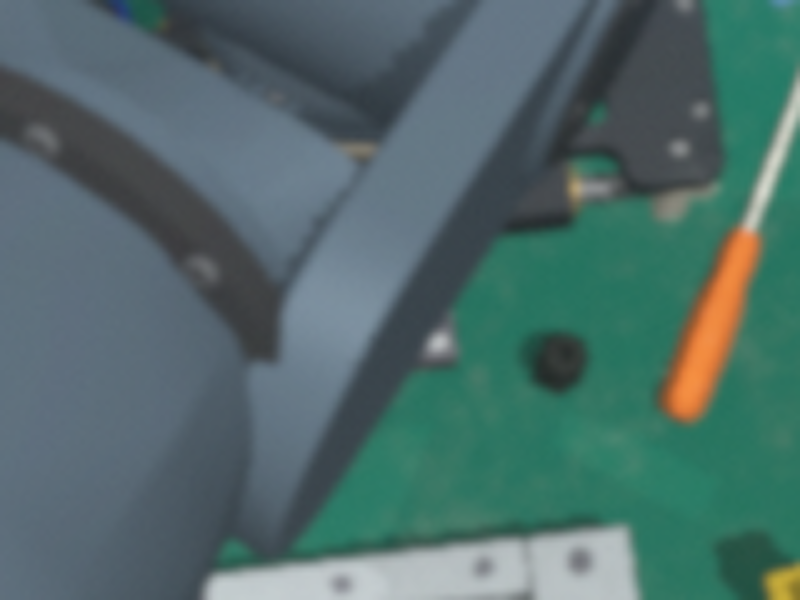

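View pics/s2.png

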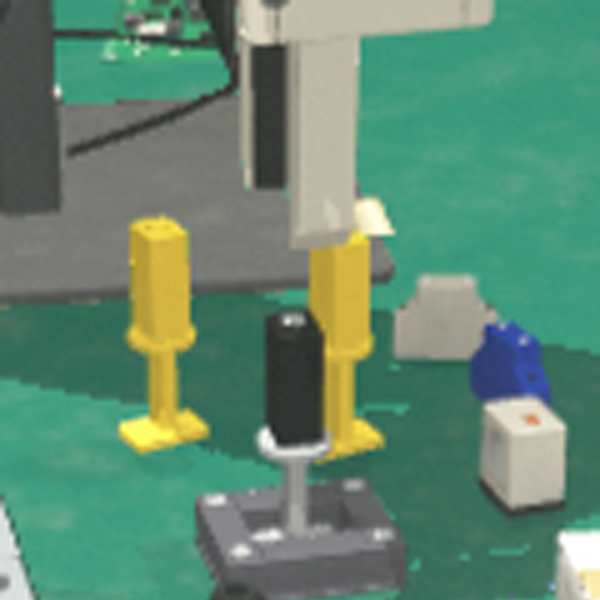

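```bash
python3 - <<'E'
from h import *
p,M=tool(); cs=r.capture('side')
q=proj(cs,[p,p+.045*M[:,2],p-.045*M[:,2]-.0075*M[:,1],p-.045*M[:,2]+.0075*M[:,1],[.638,-.304,.093]])
print(((q-[290,150])*5).round(0))
ct=r.capture('top'); print(onz(ct,(250,250),0),onz(ct,(246,232),.088))
E
```

```text
[[294. 211.]
 [261. 166.]
 [354. 259.]
 [306. 264.]
 [294. 321.]]
[ 0.59819244 -0.20268538  0.        ] [ 0.61296931 -0.20566864  0.088     ]
```

>>> move_arm(
  targets=[
    {"jaw": 5,"dx": 0,"dy": 0,"dz": -0.2,"roll": 0},
    {"jaw": 5,"dx": 2.5,"dy": 0,"dz": 0,"roll": 0},
    {"jaw": 5,"dx": 2.5,"dy": 0,"dz": 0,"roll": 0},
    {"jaw": 5,"dx": 1.5,"dy": 0,"dz": 0,"roll": 0},
    {"jaw": 5,"dx": 0.8,"dy": 0,"dz": 0,"roll": 0},
    {"jaw": 5,"dx": 0,"dy": 0,"dz": 0,"roll": 0},
  ],
)

```text
clock: 4.82
position: [0.6375, -0.3045, 0.0557]
ee_rot: [0.469, -0.529, 0.469, 0.529]
contact_force: [0.3, -0.2, 0.1]
opening: 0.539
```

```bash
python3 - <<'E'
from h import *
p,M=show()
cs=cap('side','side3.png')
cv2.imwrite('pics/s3.png',cv2.resize(cs['image'][170:290,290:410],(600,600),interpolation=cv2.INTER_CUBIC))
E
```

```text
t 4.83 p [ 0.6375 -0.3045  0.0557] F [ 0.34 -0.24  0.05] open 0.539 j [-0.51  0.81  1.31 -0.    1.02 -2.2 ]
[[-1.000e-04 -9.927e-01 -1.207e-01]
 [ 0.000e+00 -1.207e-01  9.927e-01]
 [-1.000e+00  1.000e-04  0.000e+00]]
```

View pics/s3.png

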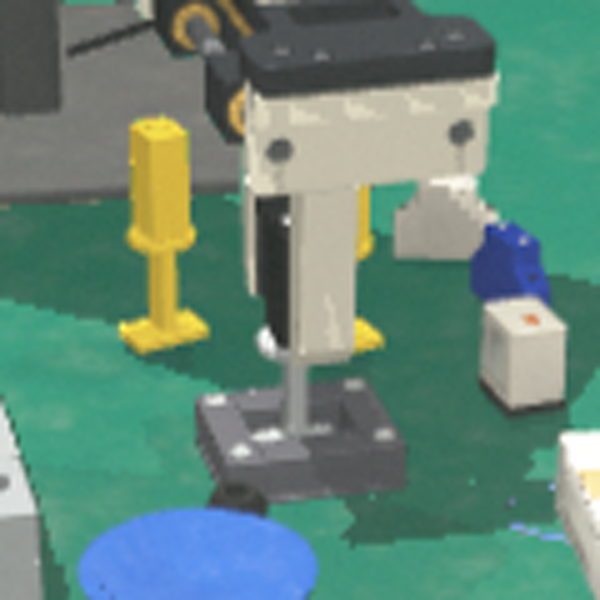

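The near finger is in front of the black grip block at about (325,250) in the zoom, and the key still stands in its stand. No contact force shows. I'll close and lift.

>>> move_arm(
  targets=[
    {"jaw": 0,"dx": 0,"dy": 0,"dz": 0,"roll": 0},
    {"jaw": 0,"dx": 0,"dy": 0,"dz": 0,"roll": 0},
    {"jaw": 0,"dx": 0,"dy": 0,"dz": 0,"roll": 0},
    {"jaw": 0,"dx": 0,"dy": 0,"dz": 0,"roll": 0},
    {"jaw": 0,"dx": 0,"dy": 0,"dz": 0,"roll": 0},
  ],
)

```text
clock: 5.5
position: [0.6376, -0.3045, 0.0558]
ee_rot: [-0.469, 0.529, -0.469, -0.529]
contact_force: [-0.3, 0.3, 1.5]
opening: 0.211
```

```bash
python3 - <<'E'
from h import *
p,M=show()
E
```

```text
t 5.5 p [ 0.6376 -0.3045  0.0558] F [-0.3   0.31  1.46] open 0.211 j [-0.51  0.81  1.31  0.    1.02 -2.2 ]
[[ 1.000e-04 -9.927e-01 -1.207e-01]
 [-0.000e+00 -1.207e-01  9.927e-01]
 [-1.000e+00 -1.000e-04 -1.000e-04]]
```

>>> move_arm(
  targets=[
    {"jaw": 0,"dx": -2,"dy": 0,"dz": 0,"roll": 0},
    {"jaw": 0,"dx": -3,"dy": 0,"dz": 0,"roll": 0},
    {"jaw": 0,"dx": -3,"dy": 0,"dz": 0,"roll": 0},
    {"jaw": 0,"dx": 0,"dy": 3.1,"dz": 2.6,"roll": 0},
    {"jaw": 0,"dx": 0,"dy": 3.1,"dz": 2.6,"roll": 0},
    {"jaw": 0,"dx": 0,"dy": 3.1,"dz": 2.6,"roll": 0},
    {"jaw": 0,"dx": 0,"dy": 3.1,"dz": 2.5,"roll": 0},
    {"jaw": 0,"dx": 0,"dy": 0,"dz": 0,"roll": 0},
  ],
)

```text
clock: 6.5
position: [0.5004, -0.2162, 0.1369]
ee_rot: [0.469, -0.529, 0.469, 0.53]
contact_force: [1.0, -0.5, -0.8]
opening: 0.216
```

```bash
python3 - <<'E'
from h import *
p,M=show()
cs=cap('side','side4.png'); ct=cap('top','top4.png')
cv2.imwrite('pics/s4.png',cv2.resize(cs['image'][130:310,220:340],(533,800),interpolation=cv2.INTER_CUBIC)[:600])
cv2.imwrite('pics/t4.png',cv2.resize(ct['image'][220:340,210:370],(800,600),interpolation=cv2.INTER_CUBIC))
print(RC+.063*RY)
print(proj(cs,[p,p-[0,0,.0507],RC+.063*RY+[0,0,.041]]))
E
```

```text
t 6.5 p [ 0.5004 -0.2162  0.1369] F [ 0.96 -0.49 -0.84] open 0.216 j [-0.49  0.44  1.74 -0.    0.96 -2.19]
[[-4.000e-04 -9.927e-01 -1.210e-01]
 [ 1.000e-04 -1.210e-01  9.927e-01]
 [-1.000e+00  4.000e-04  2.000e-04]]
[ 0.50183138 -0.21715629  0.        ]
[[263.80784543 175.55632308]
 [265.91617429 202.68239725]
 [268.4788309  225.92771623]]
```

View pics/s4.png

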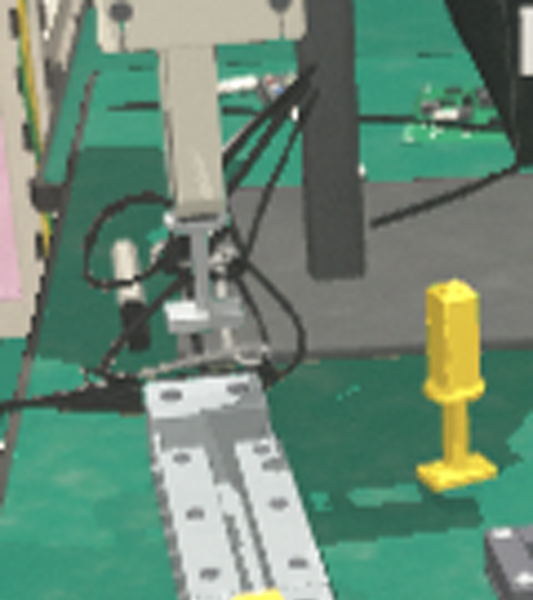

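View pics/t4.png

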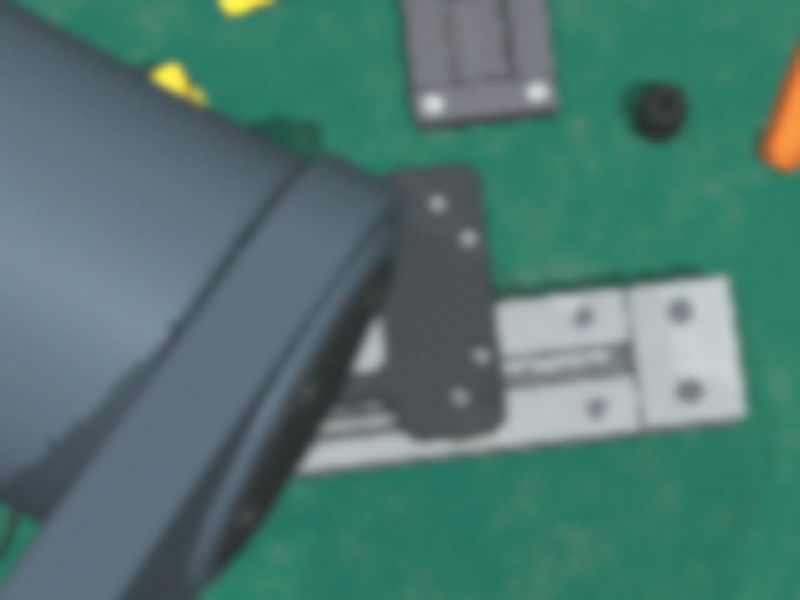

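```bash
python3 - <<'E'
from h import *
cs=r.capture('side')
f=lambda x,y,z=.041: RC+x*RX+y*RY+[0,0,z]
q=proj(cs,[f(-.025,.117),f(.025,.117),f(.025,-.117),f(-.025,-.117),f(-.0055,.046),f(.0055,.046),f(-.025,.046),f(.025,.046)])
print(((q-[235,180]+.5)*5-.5).round(0))
E
```

```text
[[ 89. 182.]
 [219. 168.]
 [315. 461.]
 [151. 481.]
 [159. 252.]
 [190. 249.]
 [105. 258.]
 [244. 243.]]
```

>>> move_arm(
  targets=[
    {"jaw": 0,"dx": 0,"dy": -0.13,"dz": -0.1,"roll": 0},
    {"jaw": 0,"dx": 2,"dy": 0,"dz": 0,"roll": 0},
    {"jaw": 0,"dx": 2,"dy": 0,"dz": 0,"roll": 0},
    {"jaw": 0,"dx": 1,"dy": 0,"dz": 0,"roll": 0},
    {"jaw": 0,"dx": 0.5,"dy": 0,"dz": 0,"roll": 0},
    {"jaw": 0,"dx": 0,"dy": 0,"dz": 0,"roll": 0},
  ],
)

```text
clock: 7.4
position: [0.5036, -0.2182, 0.0807]
ee_rot: [-0.469, 0.529, -0.469, -0.529]
contact_force: [-0.6, -0.7, -1.8]
opening: 0.212
```

```bash
python3 - <<'E'
from h import *
p,M=show()
print('foot in rail', [((p-RC)@a*1000).round(1) for a in (RX,RY)], p[2]-.0507)
cs=cap('side','side5.png')
cv2.imwrite('pics/s5.png',cv2.resize(cs['image'][170:310,220:340],(685,800),interpolation=cv2.INTER_CUBIC)[:600])
E
```

```text
t 7.4 p [ 0.5036 -0.2182  0.0807] F [-0.64 -0.69 -1.78] open 0.212 j [-0.49  0.53  1.77 -0.    0.85 -2.19]
[[ 0.     -0.9927 -0.1206]
 [-0.     -0.1206  0.9927]
 [-1.     -0.     -0.    ]]
foot in rail [np.float64(1.6), np.float64(61.8)] 0.03003706846390216
```

View pics/s5.png

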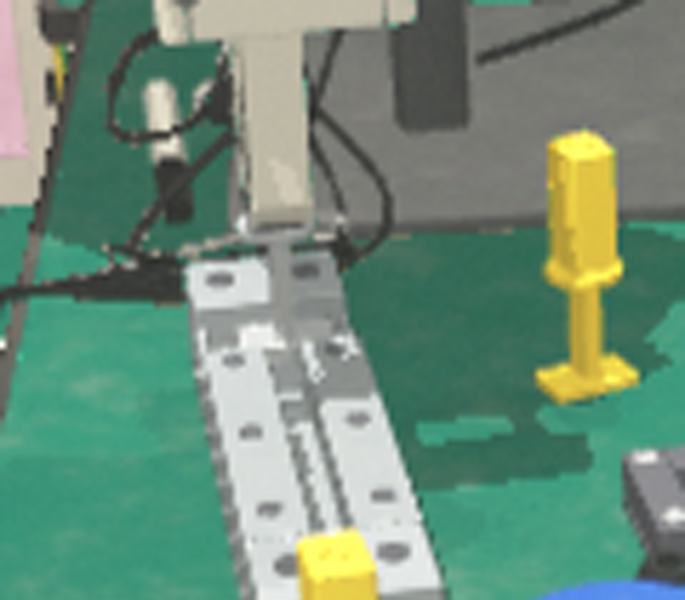

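>>> move_arm(
  targets=[
    {"jaw": 0,"dx": 0,"dy": 0.2,"dz": 0,"roll": 0},
    {"jaw": 0,"dx": 0.5,"dy": 0,"dz": 0,"roll": 0},
    {"jaw": 0,"dx": 0.5,"dy": 0,"dz": 0,"roll": 0},
    {"jaw": 0,"dx": 0,"dy": 0,"dz": 0,"roll": 0},
  ],
)

```text
clock: 7.95
position: [0.5011, -0.2181, 0.0701]
ee_rot: [0.469, -0.529, 0.469, 0.53]
contact_force: [0.8, 0.0, -1.7]
opening: 0.214
```

```bash
cat >> h.py <<'E'
def st():
    s=r.sense();p,M=tool(s);F=np.array(s['contact_force'])
    print('t',round(s['clock'],2),'rail x,y',((p-RC)@RX*1000).round(2),((p-RC)@RY*1000).round(2),'foot z',(p[2]*1000-50.7).round(2),'F rail xyz',(F@RX).round(2),(F@RY).round(2),F[2].round(2),'tq',np.array(s['wrist_torque']).round(2),'open',round(s['opening'],3))
E
python3 - <<'E'
from h import *
st()
E
```

```text
t 7.95 rail x,y -0.82 62.13 foot z 19.4 F rail xyz 0.83 -0.09 -1.7 tq [0.07 0.03 0.03] open 0.214
```

>>> move_arm(
  targets=[
    {"jaw": 0,"dx": 0.3,"dy": 0,"dz": 0,"roll": 0},
    {"jaw": 0,"dx": 0,"dy": 0,"dz": 0,"roll": 0},
    {"jaw": 0,"dx": 0.2,"dy": 0,"dz": 0,"roll": 0},
    {"jaw": 0,"dx": 0,"dy": 0,"dz": 0,"roll": 0},
  ],
)

```text
clock: 8.45
position: [0.5013, -0.2182, 0.0655]
ee_rot: [0.469, -0.529, 0.469, 0.529]
contact_force: [0.4, -0.5, -2.0]
opening: 0.213
```

```bash
python3 - <<'E'
from h import *
st()
E
```

```text
t 8.45 rail x,y -0.62 61.99 foot z 14.81 F rail xyz 0.3 -0.53 -1.98 tq [0.04 0.03 0.01] open 0.213
```

>>> move_arm(
  targets=[
    {"jaw": 0,"dx": 0.1,"dy": 0,"dz": 0,"roll": 0},
    {"jaw": 0,"dx": 0.1,"dy": 0,"dz": 0,"roll": 0},
    {"jaw": 0,"dx": 0,"dy": 0,"dz": 0,"roll": 0},
  ],
)

```text
clock: 8.82
position: [0.5014, -0.2183, 0.0637]
ee_rot: [-0.469, 0.529, -0.469, -0.529]
contact_force: [-0.2, 0.0, -0.4]
opening: 0.209
```

```bash
python3 - <<'E'
from h import *
st()
E
```

```text
t 8.82 rail x,y -0.52 61.9 foot z 13.05 F rail xyz -0.22 0.07 -0.36 tq [ 0.1   0.09 -0.02] open 0.209
```

>>> move_arm(
  targets=[
    {"jaw": 0,"dx": 0.1,"dy": 0,"dz": 0,"roll": 0},
    {"jaw": 0,"dx": 0,"dy": 0,"dz": 0,"roll": 0},
  ],
)

```text
clock: 9.07
position: [0.5016, -0.2183, 0.0636]
ee_rot: [-0.469, 0.529, -0.469, -0.529]
contact_force: [-4.0, 2.1, 11.7]
opening: 0.211
```

```bash
python3 - <<'E'
from h import *
st()
E
```

```text
t 9.07 rail x,y -0.39 61.87 foot z 12.93 F rail xyz -3.72 2.56 11.74 tq [ 0.51  0.85 -0.01] open 0.211
```

>>> move_arm(
  targets=[
    {"jaw": 0,"dx": -0.06,"dy": 0,"dz": 0,"roll": 0},
    {"jaw": 0,"dx": 0,"dy": 0,"dz": -0.2,"roll": 0},
    {"jaw": 0,"dx": 0,"dy": 0,"dz": -0.2,"roll": 0},
    {"jaw": 0,"dx": 0,"dy": 0,"dz": -0.2,"roll": 0},
    {"jaw": 0,"dx": 0,"dy": 0,"dz": 0,"roll": 0},
  ],
)

```text
clock: 9.7
position: [0.5023, -0.2238, 0.0637]
ee_rot: [0.469, -0.529, 0.469, 0.529]
contact_force: [-1.7, 4.7, 7.4]
opening: 0.214
```

```bash
python3 - <<'E'
from h import *
st()
E
```

```text
t 9.7 rail x,y -0.31 56.34 foot z 12.99 F rail xyz -1.14 4.9 7.42 tq [1.15 0.28 0.03] open 0.214
```

>>> move_arm(
  targets=[
    {"jaw": 0,"dx": -0.03,"dy": 0,"dz": -0.2,"roll": 0},
    {"jaw": 0,"dx": 0,"dy": 0,"dz": -0.2,"roll": 0},
    {"jaw": 0,"dx": 0,"dy": 0,"dz": -0.2,"roll": 0},
    {"jaw": 0,"dx": 0,"dy": 0,"dz": -0.2,"roll": 0},
    {"jaw": 0,"dx": 0,"dy": 0,"dz": 0,"roll": 0},
  ],
)

```text
clock: 10.32
position: [0.5032, -0.2323, 0.0637]
ee_rot: [-0.469, 0.529, -0.469, -0.529]
contact_force: [-0.5, 2.8, 3.9]
opening: 0.213
```

```bash
python3 - <<'E'
from h import *
st()
cs=cap('side','side6.png')
cv2.imwrite('pics/s6.png',cv2.resize(cs['image'][170:310,220:340],(685,800),interpolation=cv2.INTER_CUBIC)[:600])
E
```

```text
t 10.32 rail x,y -0.47 47.84 foot z 12.99 F rail xyz -0.2 2.87 3.91 tq [0.73 0.23 0.02] open 0.213
```

View pics/s6.png

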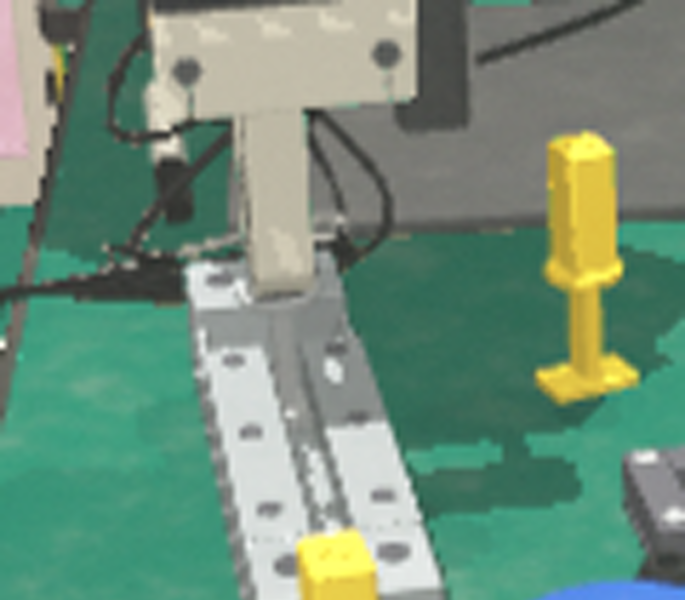

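>>> move_arm(
  targets=[
    {"jaw": 0,"dx": 0,"dy": 0,"dz": -0.3,"roll": 0},
    {"jaw": 0,"dx": 0,"dy": 0,"dz": -0.3,"roll": 0},
    {"jaw": 0,"dx": 0,"dy": 0,"dz": -0.3,"roll": 0},
    {"jaw": 0,"dx": 0,"dy": 0,"dz": -0.3,"roll": 0},
    {"jaw": 0,"dx": 0,"dy": 0,"dz": -0.3,"roll": 0},
    {"jaw": 0,"dx": 0,"dy": 0,"dz": -0.3,"roll": 0},
    {"jaw": 0,"dx": 0,"dy": 0,"dz": -0.3,"roll": 0},
    {"jaw": 0,"dx": 0,"dy": 0,"dz": 0,"roll": 0},
  ],
)

```text
clock: 11.38
position: [0.5057, -0.2532, 0.0637]
ee_rot: [-0.469, 0.529, -0.469, -0.529]
contact_force: [-0.8, 2.4, 5.4]
opening: 0.214
```

```bash
python3 - <<'E'
from h import *
st()
E
```

```text
t 11.38 rail x,y -0.5 26.73 foot z 12.97 F rail xyz -0.51 2.45 5.37 tq [0.6  0.23 0.02] open 0.214
```

>>> move_arm(
  targets=[
    {"jaw": 0,"dx": 0,"dy": 0,"dz": -0.15,"roll": 0},
    {"jaw": 0,"dx": 0,"dy": 0,"dz": -0.15,"roll": 0},
    {"jaw": 0,"dx": 0,"dy": 0,"dz": 0,"roll": 0},
  ],
)

```text
clock: 11.75
position: [0.506, -0.2559, 0.0637]
ee_rot: [0.469, -0.529, 0.469, 0.529]
contact_force: [-1.2, 3.0, 5.5]
opening: 0.215
```

>>> move_arm(
  targets=[
    {"jaw": 0,"dx": 0,"dy": 0,"dz": -0.15,"roll": 0},
    {"jaw": 0,"dx": 0,"dy": 0,"dz": -0.15,"roll": 0},
    {"jaw": 0,"dx": 0,"dy": 0,"dz": 0,"roll": 0},
  ],
)

```text
clock: 12.12
position: [0.5064, -0.2589, 0.0637]
ee_rot: [0.469, -0.529, 0.469, 0.529]
contact_force: [-0.1, 3.8, 6.8]
opening: 0.211
```

>>> move_arm(
  targets=[
    {"jaw": 0,"dx": 0,"dy": 0,"dz": -0.15,"roll": 0},
    {"jaw": 0,"dx": 0,"dy": 0,"dz": -0.15,"roll": 0},
    {"jaw": 0,"dx": 0,"dy": 0,"dz": 0,"roll": 0},
  ],
)

```text
clock: 12.5
position: [0.5067, -0.2619, 0.0637]
ee_rot: [0.469, -0.529, 0.469, 0.529]
contact_force: [0.3, 4.3, 5.4]
opening: 0.214
```

>>> move_arm(
  targets=[
    {"jaw": 0,"dx": 0,"dy": 0,"dz": -0.15,"roll": 0},
    {"jaw": 0,"dx": 0,"dy": 0,"dz": -0.15,"roll": 0},
    {"jaw": 0,"dx": 0,"dy": 0,"dz": 0,"roll": 0},
  ],
)

```text
clock: 12.88
position: [0.5071, -0.2648, 0.0637]
ee_rot: [0.469, -0.529, 0.469, 0.529]
contact_force: [-0.1, 4.2, 5.2]
opening: 0.211
```

>>> move_arm(
  targets=[
    {"jaw": 0,"dx": 0,"dy": 0,"dz": -0.15,"roll": 0},
    {"jaw": 0,"dx": 0,"dy": 0,"dz": -0.15,"roll": 0},
    {"jaw": 0,"dx": 0,"dy": 0,"dz": 0,"roll": 0},
  ],
)

```text
clock: 13.25
position: [0.5075, -0.2678, 0.0637]
ee_rot: [0.469, -0.529, 0.469, 0.529]
contact_force: [-1.5, 4.1, 5.3]
opening: 0.213
```

>>> move_arm(
  targets=[
    {"jaw": 0,"dx": 0,"dy": 0,"dz": -0.15,"roll": 0},
    {"jaw": 0,"dx": 0,"dy": 0,"dz": -0.15,"roll": 0},
    {"jaw": 0,"dx": 0,"dy": 0,"dz": 0,"roll": 0},
  ],
)

```text
clock: 13.62
position: [0.5078, -0.2708, 0.0637]
ee_rot: [0.469, -0.529, 0.469, 0.529]
contact_force: [-0.5, 3.1, 5.5]
opening: 0.211
```

>>> move_arm(
  targets=[
    {"jaw": 0,"dx": 0,"dy": 0,"dz": -0.15,"roll": 0},
    {"jaw": 0,"dx": 0,"dy": 0,"dz": -0.15,"roll": 0},
    {"jaw": 0,"dx": 0,"dy": 0,"dz": 0,"roll": 0},
  ],
)

```text
clock: 14.0
position: [0.5082, -0.2738, 0.0637]
ee_rot: [0.469, -0.529, 0.469, 0.529]
contact_force: [-0.2, 3.5, 5.6]
opening: 0.215
```

>>> move_arm(
  targets=[
    {"jaw": 0,"dx": 0,"dy": 0,"dz": -0.15,"roll": 0},
    {"jaw": 0,"dx": 0,"dy": 0,"dz": -0.15,"roll": 0},
    {"jaw": 0,"dx": 0,"dy": 0,"dz": 0,"roll": 0},
  ],
)

```text
clock: 14.38
position: [0.5086, -0.2767, 0.0637]
ee_rot: [0.469, -0.529, 0.469, 0.529]
contact_force: [-0.8, 4.2, 5.1]
opening: 0.21
```

>>> move_arm(
  targets=[
    {"jaw": 0,"dx": 0,"dy": 0,"dz": -0.15,"roll": 0},
    {"jaw": 0,"dx": 0,"dy": 0,"dz": -0.15,"roll": 0},
    {"jaw": 0,"dx": 0,"dy": 0,"dz": 0,"roll": 0},
  ],
)

```text
clock: 14.75
position: [0.5089, -0.2797, 0.0637]
ee_rot: [0.469, -0.529, 0.469, 0.529]
contact_force: [-0.8, 3.5, 6.1]
opening: 0.215
```

>>> move_arm(
  targets=[
    {"jaw": 0,"dx": 0,"dy": 0,"dz": -0.15,"roll": 0},
    {"jaw": 0,"dx": 0,"dy": 0,"dz": -0.15,"roll": 0},
    {"jaw": 0,"dx": 0,"dy": 0,"dz": 0,"roll": 0},
  ],
)

```text
clock: 15.12
position: [0.5093, -0.2827, 0.0637]
ee_rot: [0.469, -0.529, 0.469, 0.529]
contact_force: [-0.1, 4.7, 5.3]
opening: 0.211
```

>>> move_arm(
  targets=[
    {"jaw": 0,"dx": 0,"dy": 0,"dz": -0.15,"roll": 0},
    {"jaw": 0,"dx": 0,"dy": 0,"dz": -0.15,"roll": 0},
    {"jaw": 0,"dx": 0,"dy": 0,"dz": 0,"roll": 0},
  ],
)

```text
clock: 15.5
position: [0.5096, -0.2857, 0.0637]
ee_rot: [0.469, -0.529, 0.469, 0.529]
contact_force: [-0.6, 4.9, 4.9]
opening: 0.217
```

>>> move_arm(
  targets=[
    {"jaw": 0,"dx": 0,"dy": 0,"dz": -0.15,"roll": 0},
    {"jaw": 0,"dx": 0,"dy": 0,"dz": -0.15,"roll": 0},
    {"jaw": 0,"dx": 0,"dy": 0,"dz": 0,"roll": 0},
  ],
)

```text
clock: 15.88
position: [0.51, -0.2887, 0.0637]
ee_rot: [0.469, -0.529, 0.469, 0.529]
contact_force: [-0.1, 4.3, 5.9]
opening: 0.214
```

```bash
python3 - <<'E'
from h import *
st()
cs=cap('side','side7.png')
cv2.imwrite('pics/s7.png',cv2.resize(cs['image'][170:310,220:340],(685,800),interpolation=cv2.INTER_CUBIC)[:600])
E
```

```text
t 15.88 rail x,y -0.49 -8.98 foot z 13.0 F rail xyz 0.41 4.24 5.94 tq [ 0.95  0.2  -0.04] open 0.214
```

View pics/s7.png

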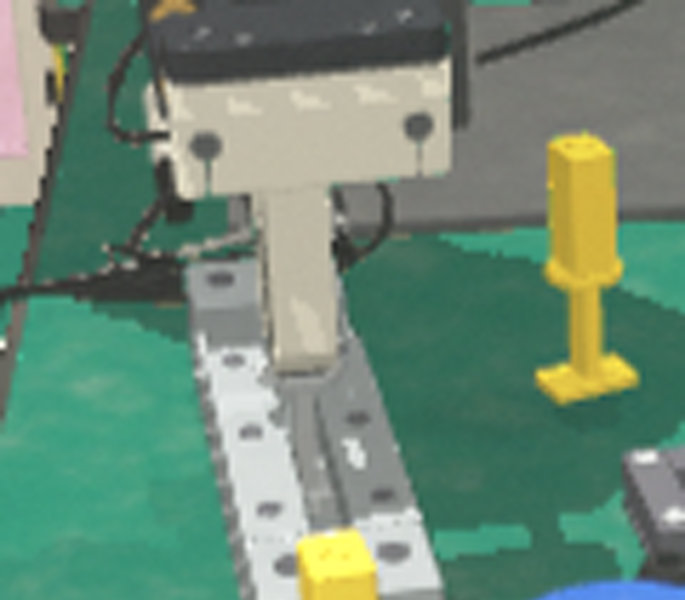

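The rail holes are at the same pixels as before ((233,360), (250,432), (270,509)), so it hasn't moved. The notch hasn't been reached yet.

>>> move_arm(
  targets=[
    {"jaw": 0,"dx": 0,"dy": 0,"dz": -0.15,"roll": 0},
    {"jaw": 0,"dx": 0,"dy": 0,"dz": -0.15,"roll": 0},
    {"jaw": 0,"dx": 0,"dy": 0,"dz": 0,"roll": 0},
  ],
)

```text
clock: 16.3
position: [0.5103, -0.2916, 0.0636]
ee_rot: [0.469, -0.529, 0.469, 0.529]
contact_force: [-0.7, 3.6, 5.6]
opening: 0.212
```

>>> move_arm(
  targets=[
    {"jaw": 0,"dx": 0,"dy": 0,"dz": -0.15,"roll": 0},
    {"jaw": 0,"dx": 0,"dy": 0,"dz": -0.15,"roll": 0},
    {"jaw": 0,"dx": 0,"dy": 0,"dz": 0,"roll": 0},
  ],
)

```text
clock: 16.68
position: [0.5107, -0.2946, 0.0636]
ee_rot: [0.469, -0.529, 0.469, 0.529]
contact_force: [-0.5, 3.5, 5.5]
opening: 0.212
```

>>> move_arm(
  targets=[
    {"jaw": 0,"dx": 0,"dy": 0,"dz": -0.15,"roll": 0},
    {"jaw": 0,"dx": 0,"dy": 0,"dz": -0.15,"roll": 0},
    {"jaw": 0,"dx": 0,"dy": 0,"dz": 0,"roll": 0},
  ],
)

```text
clock: 17.05
position: [0.511, -0.2975, 0.0636]
ee_rot: [0.469, -0.529, 0.469, 0.529]
contact_force: [-0.1, 4.6, 5.3]
opening: 0.217
```

>>> move_arm(
  targets=[
    {"jaw": 0,"dx": 0,"dy": 0,"dz": -0.15,"roll": 0},
    {"jaw": 0,"dx": 0,"dy": 0,"dz": -0.15,"roll": 0},
    {"jaw": 0,"dx": 0,"dy": 0,"dz": 0,"roll": 0},
  ],
)

```text
clock: 17.42
position: [0.5114, -0.3007, 0.0635]
ee_rot: [0.469, -0.529, 0.469, 0.529]
contact_force: [-0.8, 3.2, 4.3]
opening: 0.214
```

>>> move_arm(
  targets=[
    {"jaw": 0,"dx": 0,"dy": 0,"dz": -0.1,"roll": 0},
    {"jaw": 0,"dx": 0,"dy": 0,"dz": -0.1,"roll": 0},
    {"jaw": 0,"dx": 0,"dy": 0,"dz": 0,"roll": 0},
  ],
)

```text
clock: 17.8
position: [0.5116, -0.303, 0.0634]
ee_rot: [-0.469, 0.529, -0.469, -0.529]
contact_force: [-0.2, 0.8, 1.1]
opening: 0.215
```

>>> move_arm(
  targets=[
    {"jaw": 0,"dx": 0,"dy": 0,"dz": -0.1,"roll": 0},
    {"jaw": 0,"dx": 0,"dy": 0,"dz": 0,"roll": 0},
  ],
)

```text
clock: 18.05
position: [0.5116, -0.3039, 0.0633]
ee_rot: [0.469, -0.529, 0.469, 0.529]
contact_force: [0.9, -0.5, -0.5]
opening: 0.216
```

```bash
python3 - <<'E'
from h import *
st()
E
```

```text
t 18.05 rail x,y -0.7 -24.3 foot z 12.56 F rail xyz 0.86 -0.65 -0.49 tq [ 0.08  0.03 -0.01] open 0.216
```

>>> move_arm(
  targets=[
    {"jaw": 0,"dx": 0.05,"dy": 0,"dz": 0,"roll": 0},
    {"jaw": 0,"dx": 0,"dy": 0,"dz": 0,"roll": 0},
  ],
)

```text
clock: 18.3
position: [0.5117, -0.3037, 0.0629]
ee_rot: [0.469, -0.529, 0.469, 0.529]
contact_force: [0.1, 0.1, -2.2]
opening: 0.212
```

```bash
python3 - <<'E'
from h import *
st()
E
```

```text
t 18.3 rail x,y -0.59 -24.1 foot z 12.2 F rail xyz 0.1 0.14 -2.23 tq [-0.03  0.01  0.02] open 0.212
```

>>> move_arm(
  targets=[
    {"jaw": 0,"dx": 0,"dy": 0,"dz": -0.08,"roll": 0},
    {"jaw": 0,"dx": 0.1,"dy": 0,"dz": 0,"roll": 0},
    {"jaw": 0,"dx": 0.1,"dy": 0,"dz": 0,"roll": 0},
    {"jaw": 0,"dx": 0,"dy": 0,"dz": 0,"roll": 0},
  ],
)

```text
clock: 18.8
position: [0.5118, -0.3044, 0.0609]
ee_rot: [0.469, -0.529, 0.469, 0.529]
contact_force: [0.9, -0.2, -0.6]
opening: 0.21
```

```bash
python3 - <<'E'
from h import *
st()
E
```

```text
t 18.8 rail x,y -0.58 -24.81 foot z 10.22 F rail xyz 0.92 -0.27 -0.56 tq [0.03 0.03 0.  ] open 0.21
```

>>> move_arm(
  targets=[
    {"jaw": 0,"dx": 0.1,"dy": 0,"dz": 0,"roll": 0},
    {"jaw": 0,"dx": 0.1,"dy": 0,"dz": 0,"roll": 0},
    {"jaw": 0,"dx": 0.1,"dy": 0,"dz": 0,"roll": 0},
    {"jaw": 0,"dx": 0.05,"dy": 0,"dz": 0,"roll": 0},
    {"jaw": 0,"dx": 0,"dy": 0,"dz": 0,"roll": 0},
  ],
)

```text
clock: 19.42
position: [0.5118, -0.3044, 0.0575]
ee_rot: [0.469, -0.529, 0.469, 0.529]
contact_force: [-0.6, -0.0, -2.8]
opening: 0.213
```

```bash
python3 - <<'E'
from h import *
st()
E
```

```text
t 19.43 rail x,y -0.54 -24.84 foot z 6.79 F rail xyz -0.58 0.04 -2.79 tq [0.05 0.01 0.01] open 0.213
```

>>> move_arm(
  targets=[
    {"jaw": 0,"dx": 0.05,"dy": 0,"dz": 0,"roll": 0},
    {"jaw": 0,"dx": 0.05,"dy": 0,"dz": 0,"roll": 0},
    {"jaw": 0,"dx": 0,"dy": 0,"dz": 0,"roll": 0},
  ],
)

```text
clock: 19.8
position: [0.5119, -0.3045, 0.0567]
ee_rot: [-0.469, 0.529, -0.469, -0.529]
contact_force: [-0.4, 0.8, 1.9]
opening: 0.212
```

```bash
python3 - <<'E'
from h import *
st()
E
```

```text
t 19.8 rail x,y -0.47 -24.89 foot z 6.03 F rail xyz -0.26 0.8 1.93 tq [0.15 0.13 0.02] open 0.212
```

The foot bottoms out at 6.0 mm, which is 13 − 7, with light contact. I'll release.

>>> move_arm(
  targets=[
    {"jaw": 3,"dx": 0,"dy": 0,"dz": 0,"roll": 0},
    {"jaw": 4.5,"dx": 0,"dy": 0,"dz": 0,"roll": 0},
    {"jaw": 4.5,"dx": 0,"dy": 0,"dz": 0,"roll": 0},
    {"jaw": 4.5,"dx": 0,"dy": 0,"dz": 0,"roll": 0},
  ],
)

```text
clock: 20.3
position: [0.5119, -0.3045, 0.0565]
ee_rot: [-0.469, 0.529, -0.469, -0.529]
contact_force: [1.0, -0.6, -0.2]
opening: 0.481
```

```bash
python3 - <<'E'
from h import *
st()
cs=cap('side','side8.png')
cv2.imwrite('pics/s8.png',cv2.resize(cs['image'][170:310,220:340],(685,800),interpolation=cv2.INTER_CUBIC)[:600])
E
```

```text
t 20.3 rail x,y -0.5 -24.87 foot z 5.84 F rail xyz 0.91 -0.74 -0.25 tq [ 0.04 -0.01  0.05] open 0.481
```

View pics/s8.png

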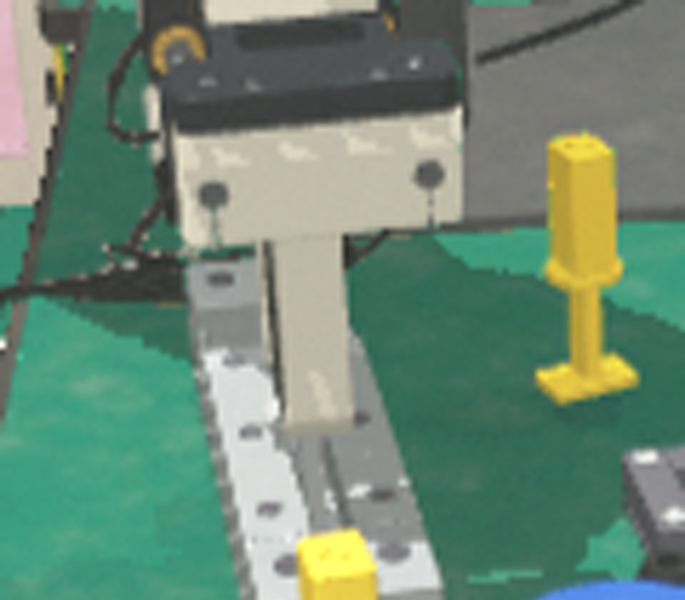

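>>> move_arm(
  targets=[
    {"jaw": 4.5,"dx": -1.5,"dy": 0,"dz": 0,"roll": 0},
    {"jaw": 4.5,"dx": -3,"dy": 0,"dz": 0,"roll": 0},
    {"jaw": 4.5,"dx": -4,"dy": 0,"dz": 0,"roll": 0},
    {"jaw": 4.5,"dx": -4,"dy": 0,"dz": 0,"roll": 0},
    {"jaw": 4.5,"dx": -4,"dy": 2,"dz": 0,"roll": 0},
    {"jaw": 4.5,"dx": 0,"dy": 4,"dz": 0,"roll": 0},
    {"jaw": 4.5,"dx": 0,"dy": 4,"dz": 0,"roll": 0},
    {"jaw": 4.5,"dx": 0,"dy": 4,"dz": 0,"roll": 0},
  ],
)

```text
clock: 21.35
position: [0.3717, -0.3214, 0.2227]
ee_rot: [-0.469, 0.53, -0.469, -0.529]
contact_force: [0.8, -0.2, 0.7]
opening: 0.484
```

```bash
python3 - <<'E'
from h import *
st()
cs=cap('side','side9.png'); ct=cap('top','top9.png')
cv2.imwrite('pics/s9.png',cv2.resize(cs['image'][170:310,220:340],(685,800),interpolation=cv2.INTER_CUBIC)[:600])
cv2.imwrite('pics/t9.png',cv2.resize(ct['image'][220:340,210:370],(800,600),interpolation=cv2.INTER_CUBIC))
E
```

```text
t 21.35 rail x,y -141.71 -24.81 foot z 171.96 F rail xyz 0.81 -0.3 0.68 tq [-0.    0.01  0.04] open 0.484
```

View pics/s9.png

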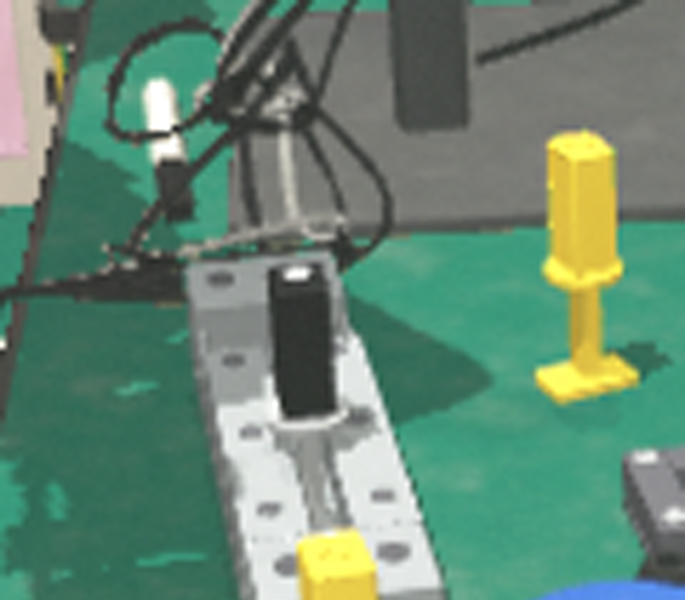

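View pics/t9.png

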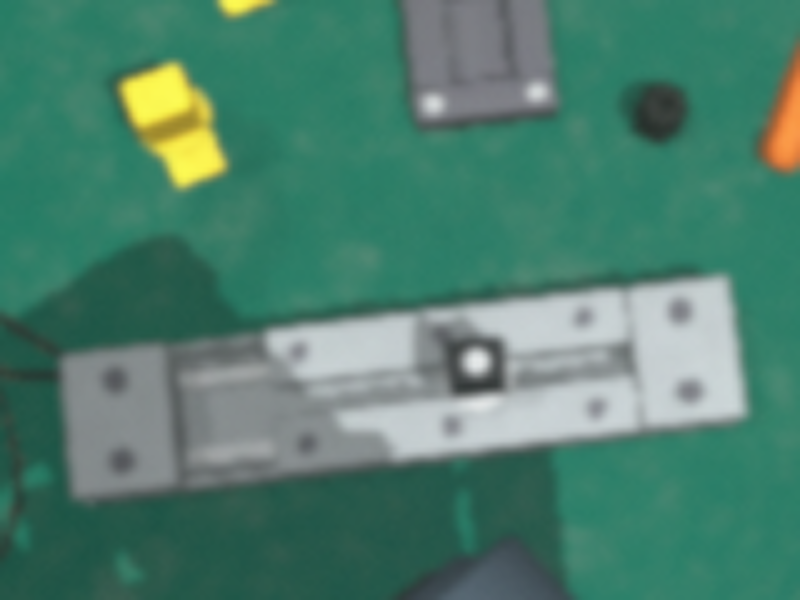

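```bash
python3 - <<'E'
from h import *
ct=r.capture('top'); cs=r.capture('side')
pt=(210+(476.5)/5-.5,220+(362.5)/5-.5); ps=(220+297.5/5.71-.5,170+272.5/5.714-.5)
d,e=tri(ct,pt,cs,ps); print('dot',d.round(4),e,'rail xy mm',(d-RC)@RX*1000,(d-RC)@RY*1000)
a=cv2.imread('pics/top0.png');b=ct['image']
for n,(x0,y0,x1,y1) in {'right end':(330,280,366,315),'hole right':(335,275,362,310)}.items():
    A=cv2.cvtColor(a[y0:y1,x0:x1],6).astype(np.float32);B=cv2.cvtColor(b[y0:y1,x0:x1],6).astype(np.float32)
    print(n,'shift px',cv2.phaseCorrelate(A,B))
a=cv2.imread('pics/side0.png');b=cs['image'];A=cv2.cvtColor(a[225:300,255:302],6).astype(np.float32)
print('torque/time');st()
E
```

```text
dot [ 0.5121 -0.3047  0.0956] 0.000559605921012256 rail xy mm -0.34729825969222344 -25.12873360278664
right end shift px ((0.01330169587199137, 0.037926088694973714), 0.9994811585839883)
hole right shift px ((0.5243440692940631, -0.09575908732997362), 1.0011445004263042)
torque/time
t 21.55 rail x,y -140.51 -25.25 foot z 171.96 F rail xyz 0.01 0.12 0.61 tq [ 0.05 -0.01  0.03] open 0.484
```

```bash
python3 - <<'E'
from h import *
for f,g,rois in (('top0.png','top9.png',[(333,278,372,312),(328,282,366,318)]),('side0.png','side9.png',[(250,210,275,240),(275,262,302,296)])):
    a=cv2.cvtColor(cv2.imread('pics/'+f),6);b=cv2.cvtColor(cv2.imread('pics/'+g),6)
    for x0,y0,x1,y1 in rois:
        W=np.eye(2,3,dtype=np.float32)
        try:
            c,W=cv2.findTransformECC(a[y0:y1,x0:x1],b[y0:y1,x0:x1],W,cv2.MOTION_TRANSLATION,(3,100,1e-5),None,3); print(f,round(c,3),W[:,2])
        except cv2.error as e: print('fail')
E
```

```text
top0.png 1.0 [ 0.00186965 -0.01148139]
top0.png 1.0 [ 0.00709218 -0.00870148]
side0.png 0.474 [-0.56269616 -0.05022611]
side0.png 1.0 [0.0015781  0.01274428]
```

```bash
python3 - <<'E'
from h import *
r.close_job(); print('closed')
E
```

```text
the job is handed in; nothing more can be done
closed
```

The stop key is standing upright in the hidden notch, all the way down. The gripper is open and clear of it, and the job was handed in at about 21.6 s of the 67 s allowed. I lifted the key from its stand, lowered it into the loading pocket and dragged it along the slot with a light press, mostly about 5 N. It dropped into the notch at rail y ≈ −25 mm, where I let go and backed the arm away.

**Depth:** the foot bottomed at about 6.0 mm above the table with light contact, which is the 13 mm ledge less the 7 mm notch. After release the key's top triangulated at 95.6 mm against the expected 94 mm. The same measurement read 1.4 mm high when the key was in its stand, so I count it as fully seated.

**Upright:** both cameras show the key standing straight, with its top within about 0.3 mm of where I released it.

**Rail:** it has not moved. Comparing images before and after at the −y end gives a shift of 0.02 px or less. The sideways drag force read about 5 N at most, against the 13 N that would shift the rail.

**Checks that disagreed:** two image comparisons gave about 0.5 px of shift. One was a small unwindowed crop, and redoing that area with a better method gave about 0.01 px. The other was a crop at the rail's far end in the side view. It matched poorly (0.47), probably because of the arm's shadow, and I did not redo it.

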